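# Put the hole saws back on their dowel rack in order of size

### The arm

A 6-joint arm with a two-finger parallel gripper is mounted at the origin on a cart in front of the work surface, level with it; the furniture and walls round the work are solid. World frame = base frame: x ahead of the robot, y to its left, z up, the work surface at z = 0. Lengths are in m, angles in rad, forces in N, time in s.
With the tool pointing down it reaches from about 0.35 to 0.975 m from the base axis. Payload 4.9 kg.
Tool frame: the origin (TCP) lies at the very end of the fingers, on their centre line; the grasp point (between the pads) lies 19 mm behind it; z points along the fingers, y is the direction in which the jaws open and shut (so a half turn about z gives the same grasp; the last joint's range is limited). The gripper opens to 85 mm and grips with 20 to 120 N. Pads are 22 mm wide; open, the fingers measure 114 mm over their backs; the gripper's body (76 mm by 85 mm) begins 54 mm behind the grasp point. The pads swing forward as they close: fully open they stand 13 mm farther back than shut.
Start: joints at [-1.422, 0.053, 1.613, -0, 1.476, -0.119], TCP at [0.165, -0.603, 0.231] pointing down, gripper open.
Joint ranges: [-3.01, 3.01], [-1.01, 2.22], [0.06, 2.58], [-1.02, 4.17], [0.09, 2.62], [-3.14, 3.14]. Speed limits (rad/s): [2.57, 2.57, 3.14, 3.14, 3.14, 3.14].

### API

Orientations are given as a unit quaternion [w, x, y, z].
In Python, from plant import monitor, eyes, manip gives the robot as it stands.
- The arm moves only by the tool step_arm, never from a script. Its argument "motion" is a list of rows, each a list of 7 numbers: the shift along the world's x, y, z scaled (see below), then the turn, a rotation vector about the world's x, y, z scaled (see below), then the closure in counts, from 0 (fully open) to 255 (shut). In form: [[x, y, z, ax, ay, az, grip], ...]. A call has 1 to 10 rows; each row is the pose to reach, as a shift and turn from the pose commanded when the call began; what a row does not reach only later rows make up. The controller multiplies each number of a shift by 0.5 m and each number of a turn by 1.5 rad. A row lasts 1/10 s, in which the tool goes at most 50 mm and 8.59 degrees, less where a joint would pass 70% of its speed; a pose out of reach is approached as far as the arm can. A call with a number of a shift or a turn outside -1 to 1 is refused whole. A call with a gripper value outside its range is refused whole. The fingers move at their own pace and stop on an object; the grip force is fixed at half the most. Time passes only in rows, so rows that repeat a pose let the fingers close. It gives the time, the measured TCP pose, the force and the opening at its end, in the units of the state.
- monitor.state(): the state, without advancing time (a new reading comes with each control period).
- eyes.grab_frame(name): name is "side" or "top"; returns a dict with "pixels" (400x640x3 uint8, red, green, blue), "mtx" (3x3 intrinsics, pixels), "rvec" (rotation vector, rad) and "tvec" (3), from world to camera coordinates, as OpenCV has them. Camera axes: x right, y down, z forward; pixel columns grow to the right and rows downward; lengths in m; the calibration is good to about 2 mm. A picture is of the moment at which its call begins. There is no depth.
- manip.job_done(): hands the job in, once; it reports no verdict.
Trained networks look in the newest picture that a camera, given by its name, has taken for a name from the list of things; names that differ only in an ending like _2 or _b are one class to them, and where a whole thing is asked for, a point or a joint stands for the part that bears it (a point fixed in the world has none). Each returns a list of dicts, best first, with "p" (0 to 1); they miss things now and then, are a little off and sometimes report something else, mostly with a low value. They report only what shows in the picture. A call takes as long as a camera call. They do not tell look-alikes from the thing itself.
- eyes.look_for(name, camera): "box" ([centre column, centre row, width, height] in pixels, round what is visible of it).
- eyes.pinpoint(name, camera): "uv" ([column, row] in pixels: a listed point, or the origin of a listed thing).
The state is a dict: "time": time; "joint_pos": joint angles; "joint_vel": joint speeds; "joint_efforts": joint torques, N m; "tool_pos": TCP position; "tool_rot": TCP orientation; "contact_force": force on the tool from outside, world axes, zero at the start; "ft_torque": the same for the moment, N m; "gripper_width": opening from 0.0 (shut) to 1.0 (fully open).
Only numpy, scipy, OpenCV 4.12 (cv2) and the standard library are available. Lean on these libraries where they do the work, as an engineer would, in place of code of your own. Each camera call takes 0.05 s, during which the arm holds its last target.

### The job

The drilling is done: put the four hole saws from the bench back on the wooden rack, each teeth down over its own free dowel and sitting flat on the board, so that the whole row runs in order of size from the smallest saw at one end to the largest at the other. The smallest and the largest already stand at the ends of the rack; leave them where they are.

Things in the scene. Friction and masses are not known exactly. Their poses are not given: they have to be found in the camera images.
- saw_30_center (a point): Loose hole saw for a drill: dark steel cup with a bright toothed rim, 30 mm in diameter, 48 mm tall, stands on the bench at the start, the smallest of the four to be moved; teeth (open mouth) down, closed crown up; inside the wall the mouth is 25 mm wide and 43 mm deep; this point is on its axis, half-way up (24 mm above the teeth), its z axis points up
- saw_38_center (a point): Loose hole saw for a drill: dark steel cup with a bright toothed rim, 38 mm in diameter, 48 mm tall, stands on the bench at the start, the second smallest of the four; teeth (open mouth) down, closed crown up; inside the wall the mouth is 33 mm wide and 43 mm deep; this point is on its axis, half-way up (24 mm above the teeth), its z axis points up
- saw_46_center (a point): Loose hole saw for a drill: dark steel cup with a bright toothed rim, 46 mm in diameter, 48 mm tall, stands on the bench at the start, the second largest of the four; teeth (open mouth) down, closed crown up; inside the wall the mouth is 41 mm wide and 43 mm deep; this point is on its axis, half-way up (24 mm above the teeth), its z axis points up
- saw_54_center (a point): Loose hole saw for a drill: dark steel cup with a bright toothed rim, 54 mm in diameter, 48 mm tall, stands on the bench at the start, the largest of the four; teeth (open mouth) down, closed crown up; inside the wall the mouth is 49 mm wide and 43 mm deep; this point is on its axis, half-way up (24 mm above the teeth), its z axis points up
- saw_22_center (a point): The smallest hole saw for a drill: dark steel cup with a bright toothed rim, 22 mm in diameter, 48 mm tall, already stands over a dowel at one end of the rack (either end, it varies) and stays there; teeth (open mouth) down, closed crown up; inside the wall the mouth is 17 mm wide and 43 mm deep; this point is on its axis, half-way up (24 mm above the teeth), its z axis points up
- saw_64_center (a point): The largest hole saw for a drill: dark steel cup with a bright toothed rim, 64 mm in diameter, 48 mm tall, already stands over a dowel at one end of the rack (either end, it varies) and stays there; teeth (open mouth) down, closed crown up; inside the wall the mouth is 59 mm wide and 43 mm deep; this point is on its axis, half-way up (24 mm above the teeth), its z axis points up
- dowel_1: Free upright wooden dowel, 10 mm thick, 26 mm tall, round top; number 1 of the four free ones from the left end of the rack as the robot sees it. Origin at its foot, on the rack's board (dark wood, 428 x 86 mm, top 18 mm above the bench, fixed). Six dowels in a row, 70 mm apart; the end two carry the 22 and 64 mm saws. x level, square to the row, away from the robot; y along the row to the left; z up
- dowel_2: Free upright wooden dowel, 10 mm thick, 26 mm tall, round top; number 2 of the four free ones from the left end of the rack as the robot sees it. Origin at its foot, on the rack's board (dark wood, 428 x 86 mm, top 18 mm above the bench, fixed). Six dowels in a row, 70 mm apart; the end two carry the 22 and 64 mm saws. x level, square to the row, away from the robot; y along the row to the left; z up
- dowel_3: Free upright wooden dowel, 10 mm thick, 26 mm tall, round top; number 3 of the four free ones from the left end of the rack as the robot sees it. Origin at its foot, on the rack's board (dark wood, 428 x 86 mm, top 18 mm above the bench, fixed). Six dowels in a row, 70 mm apart; the end two carry the 22 and 64 mm saws. x level, square to the row, away from the robot; y along the row to the left; z up
- dowel_4: Free upright wooden dowel, 10 mm thick, 26 mm tall, round top; number 4 of the four free ones from the left end of the rack as the robot sees it. Origin at its foot, on the rack's board (dark wood, 428 x 86 mm, top 18 mm above the bench, fixed). Six dowels in a row, 70 mm apart; the end two carry the 22 and 64 mm saws. x level, square to the row, away from the robot; y along the row to the left; z up
Things that resemble listed ones, but are neither listed nor needed, are in the scene too. What is shaped like the part that bears saw_46_center but yellow is not meant. Leave any yellow look-alike of the part that bears saw_54_center alone.

How it is judged:
At the end, for the whole second after the job is handed in: From the 22 to the 64 mm saw the row reads 22, 30, 38, 46, 54, 64: each moved saw upright (0.08 rad), at rest, flat on the board (4 mm) with its dowel inside it (axes within 9.5, 13.5, 17.5, 21.5 mm, the play it has there); the 22 and 64 mm saws upright on the board, within 20 mm of their start (height (world z) of saw_30_center between 0.038 and 0.046 m and angle between each of saw_30_center, saw_38_center, saw_46_center, saw_54_center, saw_22_center, saw_64_center's own z axis and vertical below 0.08 rad and height (world z) of saw_38_center between 0.038 and 0.046 m and height (world z) of saw_46_center between 0.038 and 0.046 m and height (world z) of saw_54_center between 0.038 and 0.046 m and height (world z) of saw_22_center between 0.038 and 0.046 m and height (world z) of saw_64_center between 0.038 and 0.046 m and distance of each of saw_22_center, saw_64_center from where it was at the start of the episode below 0.02 m and linear speed of each of saw_30, saw_38, saw_46, saw_54 below 0.02 m/s and ((horizontal distance between saw_22_center and dowel_1 below 0.1 m and horizontal distance between saw_30_center and dowel_1 below 0.0095 m and horizontal distance between saw_38_center and dowel_2 below 0.0135 m and horizontal distance between saw_46_center and dowel_3 below 0.0175 m and horizontal distance between saw_54_center and dowel_4 below 0.0215 m) or (horizontal distance between saw_22_center and dowel_4 below 0.1 m and horizontal distance between saw_30_center and dowel_4 below 0.0095 m and horizontal distance between saw_38_center and dowel_3 below 0.0135 m and horizontal distance between saw_46_center and dowel_2 below 0.0175 m and horizontal distance between saw_54_center and dowel_1 below 0.0215 m))); the robot touches nothing.
It also fails if it takes over 112 s, if anything falls off the work surface, if the arm or the gripper's body presses on something with over 40 N, if the wrist force passes 120 N, or if a joint passes its speed limit or range.

## Working session

There is one attempt and no reset: what is moved stays moved. The work goes in short steps, Python scripts to look and compute and a tool call to move; the robot and the scene stay as the last step left them, time stands still between calls to the robot, and variables do not carry over. Pictures are saved under pics/ and viewed, and the job is handed in when it is done.

Besides the shell and the picture viewer there is one more tool, called after "Emit:" as name([rows], argument=value, ...), one row to a line, values as JSON. step_arm: Moves the arm, as the interface text tells. Its arguments: {"type":"object","properties":{"motion":{"type":"array","items":{"type":"array","items":{"type":"number"}}}},"required":["motion"]}

```bash
mkdir -p pics; python3 - <<'E'
from plant import monitor, eyes, manip
import cv2
print(monitor.state())
for n in("side","top"):
    f=eyes.grab_frame(n); cv2.imwrite(f"pics/{n}0.png",f["pixels"][:,:,::-1]); print(n,f["mtx"].tolist(),f["rvec"],f["tvec"])
E
```

```text
{'time': 0.0, 'joint_pos': array([-1.42201266e+00,  5.33744764e-02,  1.61431897e+00,  2.78059230e-05,
        1.47600286e+00, -1.18987778e-01]), 'joint_vel': array([-3.74793638e-04,  4.97183674e-05,  2.37707133e-03, -9.12562846e-04,
       -4.40519093e-04,  9.01214758e-04]), 'joint_efforts': array([-1.23178768e-03, -3.93682408e+01, -3.70177674e+01, -1.82450035e-04,
        6.93979149e-03,  2.84796340e-05]), 'tool_pos': array([ 0.16528501, -0.60209136,  0.23003719]), 'tool_rot': array([-1.05191642e-03,  9.91050317e-01,  1.33484694e-01, -1.83186180e-06]), 'contact_force': array([ 0.36180355, -0.92736702,  0.26086105]), 'ft_torque': array([2.61406794e-02, 3.23601090e-05, 1.16118576e-03]), 'gripper_width': 1.0008161884421065}
side [[424.72083016058605, 0.0, 324.39794765774974], [0.0, 424.72083016058605, 203.88098336618467], [0.0, 0.0, 1.0]] [ 0.20159016 -2.64153902  1.5413972 ] [0.55060326 0.11058112 0.81546298]
top [[506.59422987694757, 0.0, 323.3998142625913], [0.0, 506.59422987694757, 207.48939093732307], [0.0, 0.0, 1.0]] [ 2.12411425 -2.12120222  0.18986386] [-0.03073649  0.57763605  1.18208634]
```

View pics/side0.png

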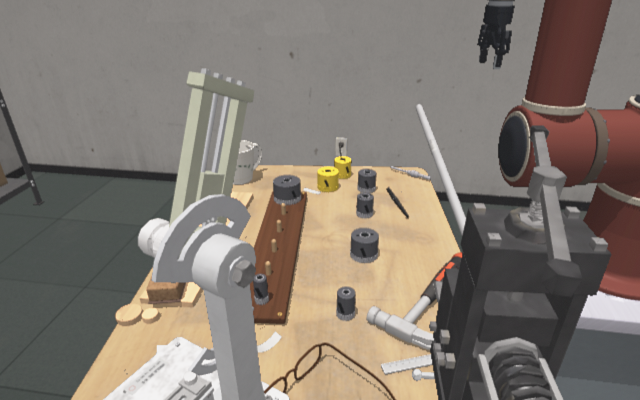

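View pics/top0.png

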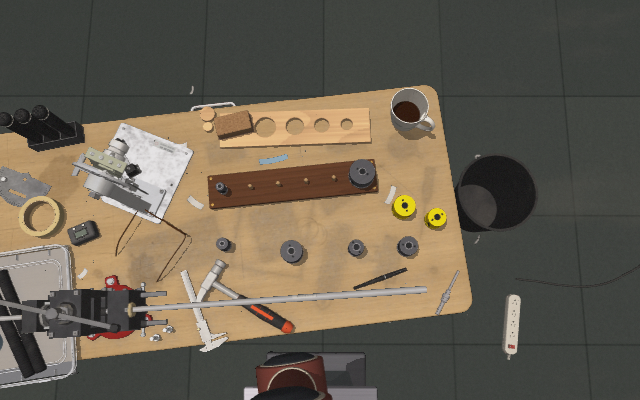

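```bash
cat > h.py <<'E'
from plant import monitor, eyes, manip
import cv2, numpy as np
def grab(n):
    f=eyes.grab_frame(n); R=cv2.Rodrigues(np.array(f["rvec"]))[0]; t=np.array(f["tvec"]).reshape(3); return f["pixels"],np.array(f["mtx"]),R,t
def ray(c,uv,z):
    _,K,R,t=c; d=R.T@np.linalg.inv(K)@np.array([uv[0],uv[1],1.]); o=-R.T@t
    return o+d*(z-o[2])/d[2]
def proj(c,p):
    _,K,R,t=c; q=K@(R@np.array(p,float)+t); return q[:2]/q[2]
def crop(c,u,v,w,h,s,name):
    im=c[0][v:v+h,u:u+w,::-1]; cv2.imwrite(name,cv2.resize(im,None,fx=s,fy=s,interpolation=cv2.INTER_CUBIC))
E
python3 - <<'E'
from h import *
T=grab("top");S=grab("side")
for c in(T,S): print("cam",-c[2].T@c[3], proj(c,[0,0,0]),proj(c,[.165,-.603,.23]),proj(c,[.5,0,0]),proj(c,[.5,.2,0]))
for s in(30,38,46,54,22,64):
  n=f"saw_{s}_center"; z=.042 if s in(22,64) else .024
  for c,cn in((T,"top"),(S,"side")):
    for d in eyes.pinpoint(n,cn)[:4]: print(n,cn,round(d["p"],2),np.round(d["uv"],1),np.round(ray(c,d["uv"],z),3))
for i in range(1,5):
  for c,cn in((T,"top"),(S,"side")):
    for d in eyes.pinpoint(f"dowel_{i}",cn)[:5]: print("dowel",i,cn,round(d["p"],2),np.round(d["uv"],1),np.round(ray(c,d["uv"],.018),3))
crop(T,190,140,270,140,3,"pics/t1.png")
crop(S,230,150,200,190,3,"pics/s1.png")
E
```

```text
cam [ 0.35192453 -0.036744    1.26757061] [310.22740038 455.04075683] [617.90906276 400.22003692] [311.5417985  241.72396291] [232.06055502 241.62566614]
cam [0.4448584  0.73147721 0.49740737] [611.17083459 261.47538738] [488.06980964  68.83862238] [351.56799467 239.16033489] [339.99670437 305.95168258]
saw_30_center top 0.45 [221.9 246.9] [0.484 0.22  0.024]
saw_30_center side 0.67 [343.1 303.8] [0.493 0.22  0.024]
saw_38_center top 0.48 [357.6 248.8] [ 0.48  -0.114  0.024]
saw_38_center side 0.88 [365.1 204.4] [ 0.481 -0.108  0.024]
saw_38_center side 0.52 [274.3 255.1] [0.635 0.11  0.024]
saw_46_center top 0.92 [431.5 217.4] [ 0.558 -0.298  0.024]
saw_46_center top 0.72 [407.3 243.5] [ 0.493 -0.237  0.024]
saw_46_center side 0.92 [366.4 182.1] [ 0.485 -0.221  0.024]
saw_46_center side 0.59 [341.9 168.1] [ 0.555 -0.295  0.024]
saw_54_center top 0.79 [289.9 251.6] [0.473 0.052 0.024]
saw_54_center top 0.75 [403.5 207.7] [ 0.583 -0.23   0.024]
saw_54_center top 0.65 [224.  245.8] [0.487 0.215 0.024]
saw_54_center side 0.66 [362.2 247.4] [0.474 0.06  0.024]
saw_54_center side 0.6 [326
[... 1294 characters left out ...]
] [0.627 0.159 0.018]
dowel 3 top 0.36 [307.  178.4] [0.659 0.012 0.018]
dowel 3 side 0.66 [270.7 272.9] [0.63  0.155 0.018]
dowel 3 side 0.64 [274.  252.3] [0.64  0.093 0.018]
dowel 3 side 0.54 [278.6 230. ] [0.65  0.016 0.018]
dowel 3 side 0.45 [282.4 213.4] [ 0.659 -0.051  0.018]
dowel 4 top 0.6 [332.7 176.4] [ 0.664 -0.053  0.018]
dowel 4 top 0.48 [280.3 187.2] [0.636 0.079 0.018]
dowel 4 top 0.44 [248.7 190.7] [0.627 0.159 0.018]
dowel 4 top 0.36 [307.  178.4] [0.659 0.012 0.018]
dowel 4 side 0.66 [270.7 272.9] [0.63  0.155 0.018]
dowel 4 side 0.64 [274.  252.3] [0.64  0.093 0.018]
dowel 4 side 0.54 [278.6 230. ] [0.65  0.016 0.018]
dowel 4 side 0.45 [282.4 213.4] [ 0.659 -0.051  0.018]
```

View pics/t1.png

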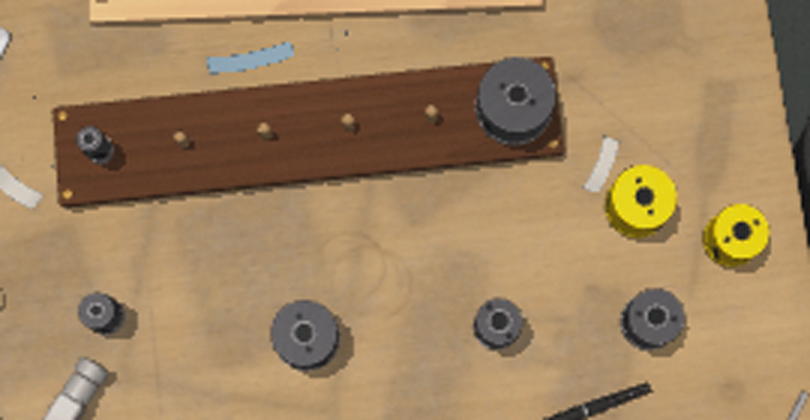

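View pics/s1.png

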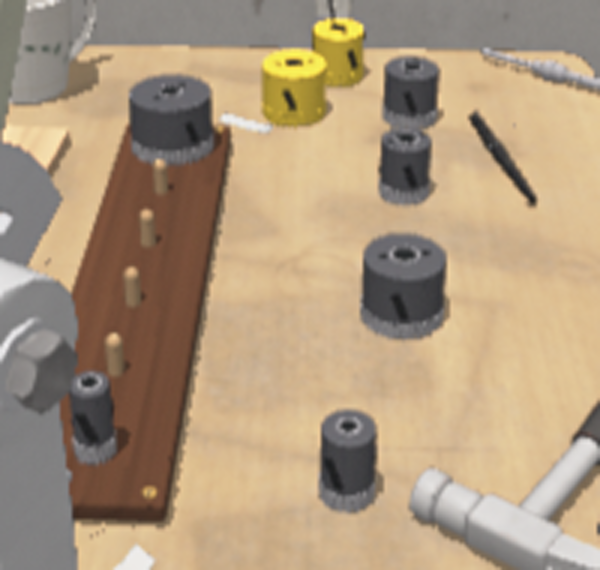

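```bash
cat > fit.py <<'E'
from h import *
from scipy.optimize import minimize
def sil(c,x,y,r,z0,h,s=4):
    a=np.linspace(0,2*np.pi,60)
    P=[proj(c,[x+r*np.cos(t),y+r*np.sin(t),z]) for t in a for z in(z0,z0+h)]
    m=np.zeros((400*s,640*s),np.uint8); hull=cv2.convexHull(((np.array(P)+.5)*s).astype(np.float32)).astype(np.int32)
    cv2.fillConvexPoly(m,hull,1); return cv2.resize(m.astype(np.float32),(640,400),interpolation=cv2.INTER_AREA)
def mask(c,x,y,z0):
    p=c[0].astype(int); mx=p.max(2); mn=p.min(2); g=((mx-mn)<0.25*mx+4)&(mx<215)
    u,v=proj(c,[x,y,z0+.024]); yy,xx=np.mgrid[:400,:640]; g&=np.hypot(xx-u,yy-v)<32
    n,l,st,ce=cv2.connectedComponentsWithStats(g.astype(np.uint8)); 
    k=l[int(round(v)),int(round(u))]
    if k==0: k=1+np.argmax(st[1:,4])
    m=l==k
    return cv2.morphologyEx(m.astype(np.uint8),cv2.MORPH_CLOSE,np.ones((3,3))).astype(np.float32)
def fit(c,x,y,r,z0):
    m=mask(c,x,y,z0)
    f=lambda q:np.abs(sil(c,q[0],q[1],r,z0,.048)-m).sum()
    o=minimize(f,[x,y],method="Nelder-Mead",options=dict(initial_simplex=[[x,y],[x+.01,y],[x,y+.01]],xatol=1e-4,fatol=.05))
    return o.x,o.fun,m.sum()
E
python3 - <<'E'
from fit import *
T=grab("top");S=grab("side")
for s,x,y,z in((30,.49,.22,0),(38,.48,-.11,0),(46,.488,-.23,0),(54,.474,.055,0),(22,.624,.227,.018),(64,.666,-.126,.018)):
  for n,c in(("top",T),("side",S)): print(s,n,*[np.round(a,4) for a in fit(c,x,y,s/2000,z)])
E
```

```text
30 top [0.4901 0.2161] 11.4375 171.0
30 side [0.4895 0.2183] 42.5625 607.0
38 top [ 0.4818 -0.1088] 15.5625 222.0
38 side [ 0.4818 -0.1078] 363.375 778.0
46 top [ 0.4865 -0.2349] 19.125 338.0
46 side [ 0.4856 -0.2262] 341.4375 751.0
54 top [0.4724 0.0487] 18.5 437.0
54 side [0.4719 0.0505] 36.75 918.0
22 top [0.6285 0.2231] 10.1875 112.0
22 side [0.6271 0.225 ] 1065.5 1465.0
64 top [ 0.6656 -0.1239] 31.25 620.0
64 side [ 0.6645 -0.1202] 45.3125 758.0
```

```bash
cat > dow.py <<'E'
from fit import *
def dmask(c,x,y):
    p=c[0].astype(int); g=p[:,:,1]>105 if 0 else None
    u,v=proj(c,[x,y,.031]); yy,xx=np.mgrid[:400,:640]
    reg=np.hypot(xx-u,yy-v)<13
    br=p.sum(2); med=np.median(br[reg]); g=(br>med+60)&reg
    n,l,st,ce=cv2.connectedComponentsWithStats(g.astype(np.uint8)); 
    d=[(np.hypot(*(ce[k]-[u,v]))-0.05*st[k,4],k) for k in range(1,n)]
    return (l==min(d)[1]).astype(np.float32)
def dfit(c,x,y):
    m=dmask(c,x,y)
    f=lambda q:np.abs(sil(c,q[0],q[1],.005,.018,.025,8)-m).sum()
    o=minimize(f,[x,y],method="Nelder-Mead",options=dict(initial_simplex=[[x,y],[x+.005,y],[x,y+.005]],xatol=1e-4,fatol=.02))
    return o.x,o.fun,m.sum()
E
python3 - <<'E'
from dow import *
T=grab("top");S=grab("side")
for x,y in((.630,.155),(.639,.086),(.652,.0145),(.661,-.052)):
  for n,c in(("top",T),("side",S)): print(n,*[np.round(a,4) for a in dfit(c,x,y)])
E
```

```text
top [0.6369 0.1551] 12.9062 11.0
side [0.6345 0.1556] 34.9219 48.0
top [0.6455 0.0855] 12.0 11.0
side [0.6425 0.086 ] 26.6719 44.0
top [0.652 0.015] 10.6094 12.0
side [0.6502 0.0164] 24.7812 37.0
top [ 0.6625 -0.0553] 10.6875 12.0
side [ 0.6605 -0.0641] 68.0156 94.0
```

```bash
python3 - <<'E'
from dow import *
T=grab("top");S=grab("side")
def tri(a,b):
    A=[];B=[]
    for c,uv in((T,a),(S,b)):
        _,K,R,t=c; M=R.T; o=-M@t; d=M@np.linalg.inv(K)@np.array([*uv,1.]); d/=np.linalg.norm(d); P=np.eye(3)-np.outer(d,d); A.append(P);B.append(P@o)
    return np.linalg.solve(sum(A),sum(B)), np.linalg.norm(B[0]-A[0]@np.linalg.solve(sum(A),sum(B)))
print(tri((426,289),(420,107)))
for z in(.0,.2,.4,.6): print(z, ray(T,(426,289),z), proj(S,ray(T,(426,289),z)), ray(T,(280,300),z),ray(T,(150,309),z),ray(S,(463,225),z))
print("hammer",ray(T,(222,262),.02),ray(T,(213,264),.02))
crop(T,60,220,400,180,2,"pics/t2.png")
E
```

```text
(array([ 0.37583147, -0.241552  ,  0.21366873]), np.float64(0.002039088122943924))
0.0 [ 0.38312247 -0.2833021   0.        ] [406.6325562  182.52193378] [0.35574775 0.07680025 0.        ] [0.33339833 0.3961019  0.        ] [ 2.64310392e-01 -9.17590682e-02  5.55111512e-17]
0.2 [ 0.37819999 -0.24439964  0.2       ] [417.3440943  112.33661536] [0.35514452 0.058885   0.2       ] [0.33632143 0.32780655 0.2       ] [0.33690602 0.23925182 0.2       ]
0.4 [ 0.37327752 -0.20549717  0.4       ] [431.41639219  20.13055692] [0.35454128 0.04096974 0.4       ] [0.33924454 0.2595112  0.4       ] [0.40950165 0.57026272 0.4       ]
0.6 [ 0.36835504 -0.16659471  0.6       ] [ 450.72540632 -106.38808982] [0.35393804 0.02305449 0.6       ] [0.34216764 0.19121585 0.6       ] [0.48209728 0.90127361 0.6       ]
hammer [0.44732007 0.21926774 0.02      ] [0.4423884  0.24121394 0.02      ]
```

View pics/t2.png

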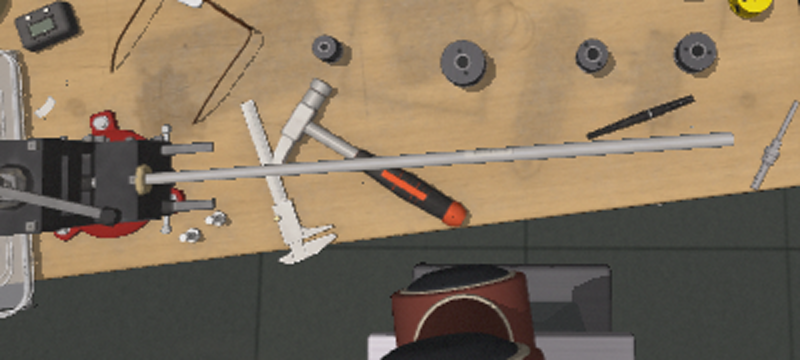

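Emit:
step_arm([
  [0.7,0.4,0.06,0,0,0.951,0],
  [0.7,0.4,0.06,0,0,0.951,0],
  [0.7,0.4,0.06,0,0,0.951,0],
  [0.7,0.4,0.06,0,0,0.951,0],
  [0.7,0.4,0.06,0,0,0.951,0],
  [0.7,0.4,0.06,0,0,0.951,0],
  [0.7,0.4,0.06,0,0,0.951,0],
  [0.7,0.4,0.06,0,0,0.951,0],
  [0.7,0.4,0.06,0,0,0.951,0],
  [0.7,0.4,0.06,0,0,0.951,0],
])

```text
time: 2.5
tool_pos: [0.5172, -0.4012, 0.2614]
tool_rot: [0.0, 0.659, 0.752, 0.0]
contact_force: [-0.6, -0.2, 0.2]
gripper_width: 0.997
```

Emit:
step_arm([
  [-0.03,0.1,-0.05,0,0,0,0],
  [-0.057,0.2,-0.14,0,0,0,0],
  [-0.057,0.338,-0.22,0,0,0,0],
  [-0.057,0.338,-0.28,0,0,0,0],
  [-0.057,0.338,-0.28,0,0,0,0],
  [-0.057,0.338,-0.28,0,0,0,0],
])

```text
time: 3.1
tool_pos: [0.4842, -0.2303, 0.117]
tool_rot: [-0.004, 0.661, 0.75, -0.0]
contact_force: [-0.2, -0.2, -0.3]
gripper_width: 0.999
```

```bash
python3 - <<'E'
from h import *
s=monitor.state(); print(s["tool_pos"],s["joint_pos"],s["tool_rot"])
c=grab("side"); cv2.imwrite("pics/s3.png",c[0][:,:,::-1])
E
```

```text
[ 0.48424164 -0.23030089  0.11703049] [-5.82847665e-01 -5.43764225e-02  1.91722467e+00  1.88113366e-04
  1.28695297e+00 -7.08928086e-01] [-4.07693913e-03  6.61170028e-01  7.50224860e-01 -4.81424894e-04]
```

View pics/s3.png

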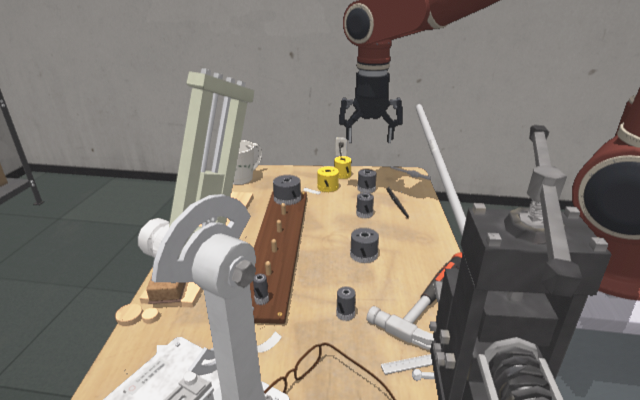

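Emit:
step_arm([
  [0,0,-0.08,0,0,0,0],
  [0,0,-0.16,0,0,0,0],
  [0,0,-0.2,0,0,0,0],
  [0,0,-0.216,0,0,0,0],
  [0,0,-0.216,0,0,0,0],
  [0,0,-0.216,0,0,0,255],
  [0,0,-0.216,0,0,0,255],
  [0,0,-0.216,0,0,0,255],
  [0,0,-0.216,0,0,0,255],
  [0,0,-0.216,0,0,0,255],
])

```text
time: 4.15
tool_pos: [0.4882, -0.2348, 0.0156]
tool_rot: [0.002, 0.662, 0.749, 0.0]
contact_force: [-1.3, -0.1, 4.6]
gripper_width: 0.525
```

Emit:
step_arm([
  [0,0,0.05,0,0,0,255],
  [0,0,0.12,0,0,0,255],
  [0,0,0.2,0,0,0,255],
  [0.05,0.08,0.22,0,0,0,255],
  [0.11,0.17,0.22,0,0,0,255],
  [0.18,0.27,0.22,0,0,0,255],
  [0.25,0.37,0.22,0,0,0,255],
  [0.3,0.45,0.22,0,0,0,255],
  [0.332,0.5,0.22,0,0,0,255],
  [0.332,0.5,0.22,0,0,0,255],
])

```text
time: 5.15
tool_pos: [0.6551, 0.0212, 0.124]
tool_rot: [0.0, 0.66, 0.751, 0.001]
contact_force: [-0.2, 0.0, -0.9]
gripper_width: 0.525
```

```bash
python3 - <<'E'
from h import *
s=monitor.state(); print(s["tool_pos"],s["tool_rot"],s["contact_force"])
c=grab("side"); cv2.imwrite("pics/s4.png",c[0][:,:,::-1])
crop(c,200,60,220,260,2,"pics/s4c.png")
E
```

```text
[0.65508193 0.02122783 0.12403984] [3.68017018e-04 6.60047772e-01 7.51222283e-01 1.37324777e-03] [-0.16890118  0.02400556 -0.91353573]
```

View pics/s4c.png

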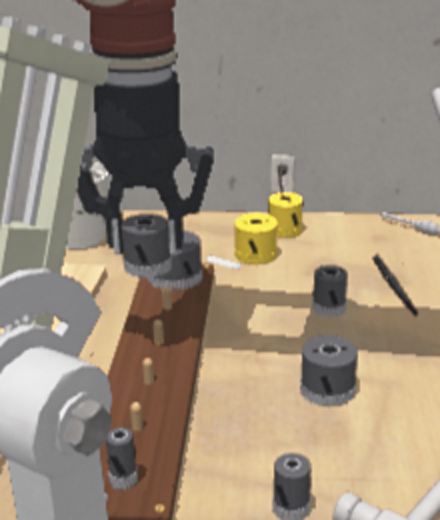

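Emit:
step_arm([
  [0,0,-0.04,0,0,0,255],
  [0,0,-0.09,0,0,0,255],
  [0,0,-0.14,0,0,0,255],
  [0,0,-0.17,0,0,0,255],
  [0,0,-0.182,0,0,0,255],
  [0,0,-0.182,0,0,0,255],
  [0,0,-0.182,0,0,0,255],
])

```text
time: 5.9
tool_pos: [0.6532, 0.0154, 0.0337]
tool_rot: [0.001, 0.662, 0.749, 0.0]
contact_force: [-2.2, -0.4, 3.7]
gripper_width: 0.524
```

Emit:
step_arm([
  [0,0,0,0,0,0,0],
  [0,0,0,0,0,0,0],
  [0,0,0,0,0,0,0],
  [0,0,0,0,0,0,0],
  [0,0,0.05,0,0,0,0],
  [0,0,0.12,0,0,0,0],
  [0,0,0.18,0,0,0,0],
  [0,0,0.18,0,0,0,0],
])

```text
time: 6.7
tool_pos: [0.6565, 0.0161, 0.1287]
tool_rot: [0.004, 0.662, 0.749, 0.003]
contact_force: [-0.2, 0.5, 0.5]
gripper_width: 0.998
```

```bash
python3 - <<'E'
from h import *
s=monitor.state(); print(s["tool_pos"],s["tool_rot"],s["contact_force"])
c=grab("side"); cv2.imwrite("pics/s5.png",c[0][:,:,::-1])
crop(c,200,60,220,260,2,"pics/s5c.png")
E
```

```text
[0.65652458 0.0160819  0.12866804] [0.0042001  0.66204634 0.7494447  0.00310567] [-0.20812687  0.46947109  0.50334996]
```

View pics/s5c.png

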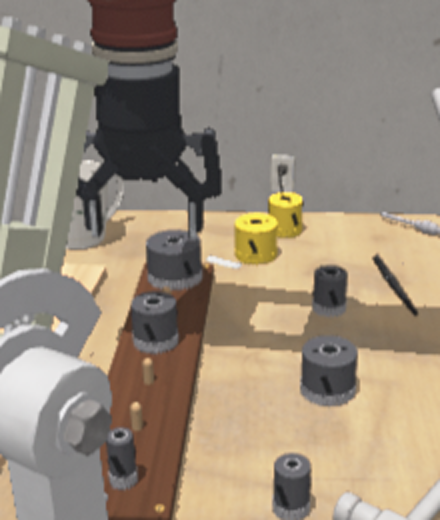

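Emit:
step_arm([
  [-0.06,-0.045,0,0,0,0,0],
  [-0.13,-0.095,0,0,0,0,0],
  [-0.2,-0.147,0,0,0,0,0],
  [-0.27,-0.198,0,0,0,0,0],
  [-0.32,-0.235,0,0,0,0,0],
  [-0.342,-0.251,0,0,0,0,0],
  [-0.342,-0.251,-0.02,0,0,0,0],
  [-0.342,-0.251,-0.1,0,0,0,0],
  [-0.342,-0.251,-0.17,0,0,0,0],
  [-0.342,-0.251,-0.2,0,0,0,0],
])

```text
time: 7.75
tool_pos: [0.4797, -0.1073, 0.0175]
tool_rot: [-0.003, 0.662, 0.75, -0.001]
contact_force: [-0.8, 0.4, -0.6]
gripper_width: 1.005
```

Emit:
step_arm([
  [0,0,-0.018,0,0,0,0],
  [0,0,-0.018,0,0,0,0],
  [0,0,-0.018,0,0,0,255],
  [0,0,-0.018,0,0,0,255],
  [0,0,-0.018,0,0,0,255],
  [0,0,-0.018,0,0,0,255],
  [0,0,-0.018,0,0,0,255],
  [0,0,-0.018,0,0,0,255],
])

```text
time: 8.55
tool_pos: [0.4831, -0.1097, 0.0147]
tool_rot: [0.001, 0.662, 0.749, 0.001]
contact_force: [-0.3, -0.5, 6.1]
gripper_width: 0.414
```

Emit:
step_arm([
  [0,0,0.05,0,0,0,255],
  [0,0,0.12,0,0,0,255],
  [0,0,0.2,0,0,0,255],
  [0.06,0.07,0.22,0,0,0,255],
  [0.12,0.144,0.22,0,0,0,255],
  [0.18,0.216,0.22,0,0,0,255],
  [0.24,0.288,0.22,0,0,0,255],
  [0.29,0.348,0.22,0,0,0,255],
  [0.324,0.389,0.22,0,0,0,255],
  [0.324,0.389,0.22,0,0,0,255],
])

```text
time: 9.55
tool_pos: [0.6448, 0.0878, 0.1226]
tool_rot: [-0.0, 0.661, 0.75, 0.0]
contact_force: [-0.1, -0.3, -2.2]
gripper_width: 0.418
```

Emit:
step_arm([
  [0,0,0,0,0,0,255],
  [0,0,-0.04,0,0,0,255],
  [0,0,-0.09,0,0,0,255],
  [0,0,-0.14,0,0,0,255],
  [0,0,-0.17,0,0,0,255],
  [0,0,-0.182,0,0,0,255],
  [0,0,-0.182,0,0,0,255],
  [0,0,-0.182,0,0,0,255],
])

```text
time: 10.35
tool_pos: [0.6441, 0.0847, 0.0329]
tool_rot: [0.0, 0.662, 0.749, 0.0]
contact_force: [0.1, -0.6, -0.5]
gripper_width: 0.417
```

Emit:
step_arm([
  [0,0,0,0,0,0,0],
  [0,0,0,0,0,0,0],
  [0,0,0,0,0,0,0],
  [0,0,0,0,0,0,0],
  [0,0,0.05,0,0,0,0],
  [0,0,0.12,0,0,0,0],
  [0,0,0.18,0,0,0,0],
  [0,0,0.18,0,0,0,0],
])

```text
time: 11.15
tool_pos: [0.6476, 0.0855, 0.1287]
tool_rot: [0.004, 0.662, 0.749, 0.004]
contact_force: [0.1, -0.9, 0.9]
gripper_width: 1.0
```

```bash
python3 - <<'E'
from h import *
s=monitor.state(); print(s["tool_pos"],s["contact_force"])
c=grab("side"); crop(c,200,60,220,260,2,"pics/s6c.png")
E
```

```text
[0.64755302 0.0854606  0.12874864] [ 0.08311644 -0.89142031  0.92069695]
```

View pics/s6c.png

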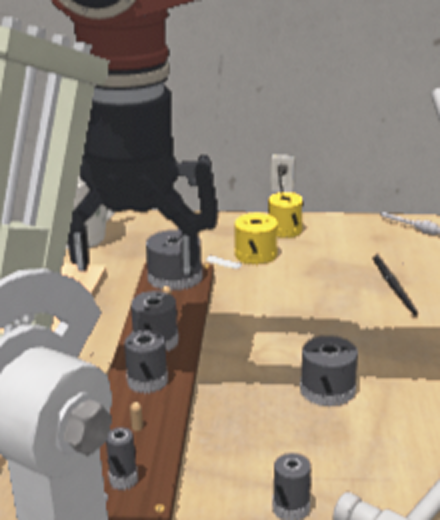

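Emit:
step_arm([
  [-0.07,-0.015,0,0,0,0,0],
  [-0.15,-0.032,0,0,0,0,0],
  [-0.23,-0.05,0,0,0,0,0],
  [-0.3,-0.065,0,0,0,0,0],
  [-0.344,-0.073,0,0,0,0,0],
  [-0.344,-0.073,0,0,0,0,0],
  [-0.344,-0.073,-0.03,0,0,0,0],
  [-0.344,-0.073,-0.1,0,0,0,0],
  [-0.344,-0.073,-0.17,0,0,0,0],
  [-0.344,-0.073,-0.2,0,0,0,0],
])

```text
time: 12.2
tool_pos: [0.4695, 0.0491, 0.0173]
tool_rot: [-0.003, 0.662, 0.749, -0.002]
contact_force: [0.3, -0.0, -0.1]
gripper_width: 1.001
```

Emit:
step_arm([
  [0,0,-0.018,0,0,0,0],
  [0,0,-0.018,0,0,0,0],
  [0,0,-0.018,0,0,0,255],
  [0,0,-0.018,0,0,0,255],
  [0,0,-0.018,0,0,0,255],
  [0,0,-0.018,0,0,0,255],
  [0,0,-0.018,0,0,0,255],
  [0,0,-0.018,0,0,0,255],
])

```text
time: 13.0
tool_pos: [0.4736, 0.0487, 0.0151]
tool_rot: [0.001, 0.662, 0.749, 0.001]
contact_force: [1.2, 0.3, 7.1]
gripper_width: 0.619
```

Emit:
step_arm([
  [0,0,0.05,0,0,0,255],
  [0,0,0.12,0,0,0,255],
  [0,0,0.2,0,0,0,255],
  [0.07,-0.038,0.22,0,0,0,255],
  [0.14,-0.076,0.22,0,0,0,255],
  [0.21,-0.114,0.22,0,0,0,255],
  [0.28,-0.153,0.22,0,0,0,255],
  [0.34,-0.185,0.22,0,0,0,255],
  [0.378,-0.206,0.22,0,0,0,255],
  [0.378,-0.206,0.22,0,0,0,255],
])

```text
time: 14.0
tool_pos: [0.6624, -0.0558, 0.1228]
tool_rot: [0.0, 0.663, 0.749, -0.0]
contact_force: [-0.7, 0.7, -0.7]
gripper_width: 0.617
```

Emit:
step_arm([
  [0,0,0,0,0,0,255],
  [0,0,-0.04,0,0,0,255],
  [0,0,-0.09,0,0,0,255],
  [0,0,-0.14,0,0,0,255],
  [0,0,-0.17,0,0,0,255],
  [0,0,-0.182,0,0,0,255],
  [0,0,-0.182,0,0,0,255],
  [0,0,-0.182,0,0,0,255],
])

```text
time: 14.8
tool_pos: [0.661, -0.0539, 0.0332]
tool_rot: [0.0, 0.662, 0.75, 0.0]
contact_force: [-0.6, 0.9, 1.2]
gripper_width: 0.621
```

Emit:
step_arm([
  [0,0,0,0,0,0,0],
  [0,0,0,0,0,0,0],
  [0,0,0,0,0,0,0],
  [0,0,0,0,0,0,0],
  [0,0,0.05,0,0,0,0],
  [0,0,0.12,0,0,0,0],
  [0,0,0.18,0,0,0,0],
  [0,0,0.18,0,0,0,0],
])

```text
time: 15.6
tool_pos: [0.6645, -0.0549, 0.1288]
tool_rot: [0.005, 0.662, 0.749, 0.003]
contact_force: [0.3, -0.9, 0.4]
gripper_width: 1.004
```

```bash
python3 - <<'E'
from h import *
s=monitor.state(); print(s["tool_pos"],s["contact_force"])
c=grab("side"); crop(c,200,60,220,260,2,"pics/s7c.png")
E
```

```text
[ 0.66452286 -0.05488904  0.12883725] [ 0.30175742 -0.89644466  0.44753699]
```

View pics/s7c.png

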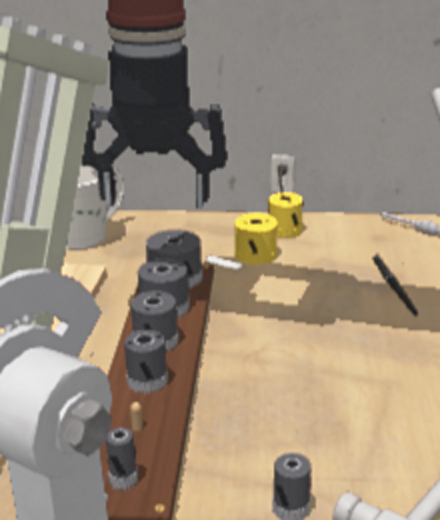

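Emit:
step_arm([
  [-0.06,0.06,0.04,0,0,-0.1,80],
  [-0.12,0.13,0.04,0,0,-0.2,80],
  [-0.18,0.2,0.04,0,0,-0.3,80],
  [-0.23,0.28,0.04,0,0,-0.4,80],
  [-0.28,0.36,0.04,0,0,-0.5,80],
  [-0.32,0.44,0.04,0,0,-0.6,80],
  [-0.342,0.51,0.04,0,0,-0.7,80],
  [-0.342,0.541,0.04,0,0,-0.8,80],
  [-0.342,0.541,0.04,0,0,-0.9,80],
  [-0.342,0.541,0.0,0,0,-0.967,80],
])

```text
time: 16.65
tool_pos: [0.4908, 0.2175, 0.1234]
tool_rot: [-0.0, 0.993, 0.12, 0.002]
contact_force: [0.6, 0.4, 0.7]
gripper_width: 0.685
```

Emit:
step_arm([
  [0,0,0,0,0,0,80],
  [0,0,0,0,0,0,80],
])

```text
time: 16.85
tool_pos: [0.4887, 0.2159, 0.1207]
tool_rot: [0.0, 0.992, 0.123, -0.002]
contact_force: [1.2, -0.3, -0.2]
gripper_width: 0.687
```

```bash
python3 - <<'E'
from h import *
s=monitor.state(); print(s["tool_pos"],s["tool_rot"],s["contact_force"],s["joint_pos"])
c=grab("side"); crop(c,200,60,260,280,2,"pics/s8c.png")
E
```

```text
[0.4887166  0.21590045 0.12070264] [ 2.70264994e-04  9.92432470e-01  1.22779315e-01 -1.72033345e-03] [ 1.18491036 -0.3156511  -0.19878656] [ 2.76664765e-01 -6.65168023e-02  1.92220309e+00 -8.16472538e-06
  1.28938923e+00  1.60128319e+00]
```

View pics/s8c.png

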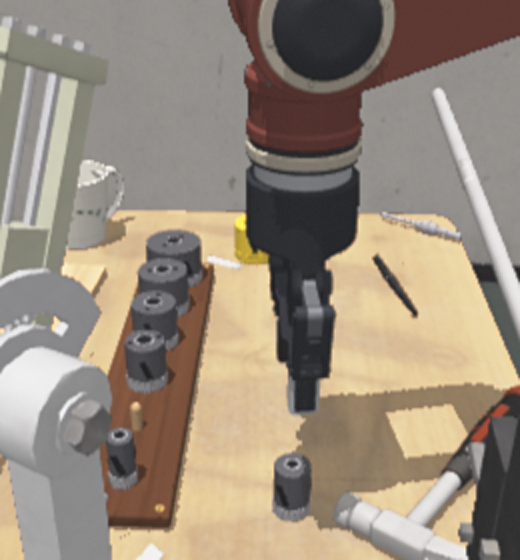

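Emit:
step_arm([
  [0,0,-0.06,0,0,0,80],
  [0,0,-0.13,0,0,0,80],
  [0,0,-0.19,0,0,0,80],
  [0,0,-0.218,0,0,0,80],
  [0,0,-0.218,0,0,0,80],
  [0,0,-0.218,0,0,0,255],
  [0,0,-0.218,0,0,0,255],
  [0,0,-0.218,0,0,0,255],
  [0,0,-0.218,0,0,0,255],
  [0,0,-0.218,0,0,0,255],
])

```text
time: 17.9
tool_pos: [0.4919, 0.2169, 0.0158]
tool_rot: [-0.0, 0.993, 0.122, 0.002]
contact_force: [-0.2, -0.8, 7.0]
gripper_width: 0.328
```

Emit:
step_arm([
  [0,0,0.05,0,0,0,255],
  [0,0,0.12,0,0,0,255],
  [0,0,0.2,0,0,0.09,255],
  [0.03,-0.012,0.22,0,0,0.18,255],
  [0.07,-0.03,0.22,0,0,0.27,255],
  [0.12,-0.051,0.22,0,0,0.36,255],
  [0.17,-0.072,0.22,0,0,0.45,255],
  [0.22,-0.094,0.22,0,0,0.54,255],
  [0.26,-0.111,0.22,0,0,0.63,255],
  [0.291,-0.124,0.22,0,0,0.72,255],
])

```text
time: 18.9
tool_pos: [0.6365, 0.1536, 0.1235]
tool_rot: [0.0, 0.787, 0.617, 0.0]
contact_force: [0.1, -0.2, -0.7]
gripper_width: 0.328
```

Emit:
step_arm([
  [0,0,0,0,0,0.09,255],
  [0,0,0,0,0,0.18,255],
  [0,0,0,0,0,0.247,255],
  [0,0,0,0,0,0.247,255],
  [0,0,0,0,0,0.247,255],
])

```text
time: 19.4
tool_pos: [0.6353, 0.1543, 0.1234]
tool_rot: [0.0, 0.663, 0.749, 0.0]
contact_force: [-0.0, -0.7, -0.5]
gripper_width: 0.322
```

```bash
python3 - <<'E'
from h import *
s=monitor.state(); print(s["tool_pos"],s["tool_rot"],s["contact_force"],s["gripper_width"])
c=grab("side"); crop(c,200,60,260,280,2,"pics/s9c.png")
T=grab("top"); crop(T,190,140,270,140,3,"pics/t9.png")
E
```

```text
[0.63529198 0.15430064 0.12341106] [3.55345318e-06 6.62902352e-01 7.48705864e-01 3.13826227e-05] [-0.02466658 -0.67519739 -0.50439685] 0.32194952169452046
```

View pics/s9c.png

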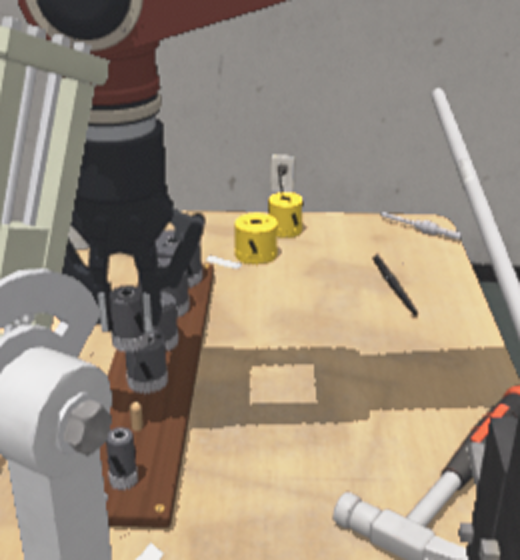

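```bash
python3 - <<'E'
from h import *
c=grab("side")
for z in (.1076,.1556): print((proj(c,[.6355,.1545,z])-[200,60])*2)
E
```

```text
[128.58580511 340.79977375]
[124.47752219 291.15828676]
```

Emit:
step_arm([
  [0,0,0,0,0,0,255],
  [0,0,-0.04,0,0,0,255],
  [0,0,-0.09,0,0,0,255],
  [0,0,-0.12,0,0,0,255],
  [0,0,-0.15,0,0,0,255],
  [0,0,-0.17,0,0,0,255],
  [0,0,-0.182,0,0,0,255],
  [0,0,-0.182,0,0,0,255],
  [0,0,-0.182,0,0,0,255],
])

```text
time: 20.45
tool_pos: [0.6362, 0.1544, 0.0338]
tool_rot: [0.0, 0.662, 0.749, 0.0]
contact_force: [-2.3, -0.4, 4.8]
gripper_width: 0.318
```

Seated at the expected height (0.0338 against 0.0158 + 0.018). I release and back off.

Emit:
step_arm([
  [0,0,0,0,0,0,0],
  [0,0,0,0,0,0,0],
  [0,0,0,0,0,0,0],
  [0,0,0,0,0,0,0],
  [0,0,0.05,0,0,0,0],
  [0,0,0.12,0,0,0,0],
  [0,0,0.2,0,0,0,0],
  [0,0,0.3,0,0,0,0],
  [-0.08,-0.1,0.3,0,0,0,0],
  [-0.16,-0.2,0.3,0,0,0,0],
])

```text
time: 21.45
tool_pos: [0.5741, 0.076, 0.1855]
tool_rot: [0.002, 0.661, 0.75, 0.002]
contact_force: [-0.1, -1.5, 0.3]
gripper_width: 1.0
```

Emit:
step_arm([
  [-0.04,-0.1,0,0,0,0,0],
  [-0.08,-0.2,0,0,0,0,0],
  [-0.08,-0.3,0,0,0,0,0],
  [-0.08,-0.4,0,0,0,0,0],
  [-0.08,-0.5,0,0,0,0,0],
  [-0.08,-0.6,0,0,0,0,0],
  [-0.08,-0.7,0,0,0,0,0],
  [-0.08,-0.7,0,0,0,0,0],
  [-0.08,-0.7,0,0,0,0,0],
])

```text
time: 22.35
tool_pos: [0.5325, -0.2752, 0.182]
tool_rot: [-0.0, 0.663, 0.748, 0.0]
contact_force: [-0.1, -0.0, -0.1]
gripper_width: 0.998
```

```bash
python3 - <<'E'
from fit import *
s=monitor.state(); print(s["time"],s["tool_pos"],s["contact_force"])
S=grab("side"); crop(S,220,150,160,190,3,"pics/s10c.png")
T=grab("top"); crop(T,190,140,270,140,3,"pics/t10.png")
for d,x,y in((30,.6355,.155),(38,.644,.086),(46,.6525,.016),(54,.661,-.0535),(22,.6285,.223),(64,.6656,-.1239)):
  print(d,*[np.round(a,4) for a in fit(T,x,y,d/2000,.018)])
E
```

```text
22.35 [ 0.5325274  -0.27515424  0.18198393] [-0.13316015 -0.04285569 -0.10219134]
30 [0.637  0.1529] 13.1875 173.0
38 [0.6442 0.0851] 14.8125 252.0
46 [0.654  0.0151] 19.6875 347.0
54 [ 0.661  -0.0541] 21.5 456.0
22 [0.6286 0.2238] 10.5625 112.0
64 [ 0.6656 -0.1239] 29.625 621.0
```

View pics/s10c.png

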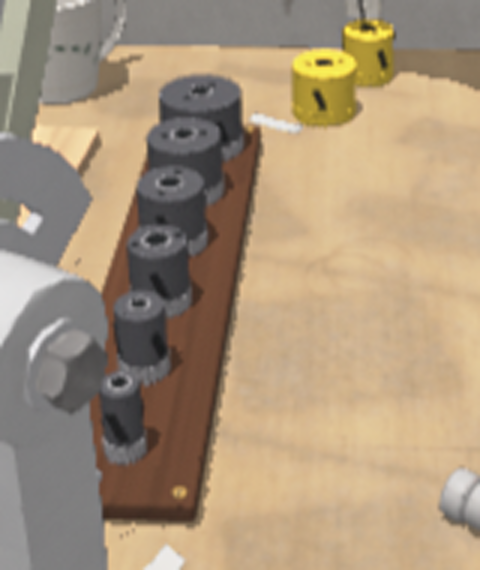

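View pics/t10.png

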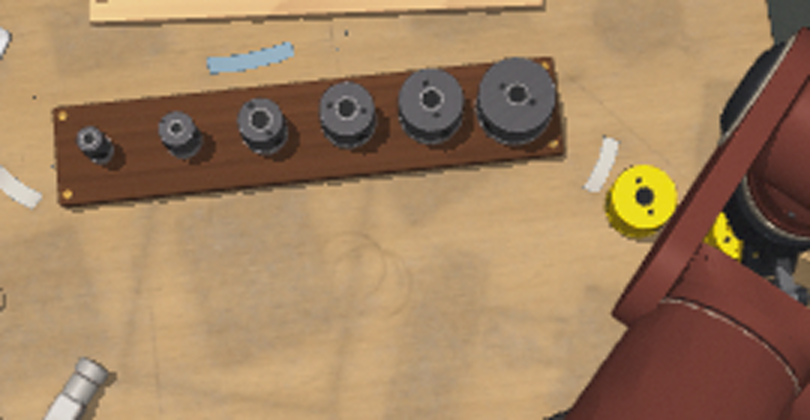

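All six saws stand upright in size order, and each moved saw is within about 3 mm of its dowel.

```bash
python3 -c "
from plant import manip
print(manip.job_done())"
```

```text
the job is handed in; nothing more can be done
None
```

I put the four dark steel saws back on the rack: 30, 38, 46 and 54 mm on dowels 1 to 4. The row now reads 22, 30, 38, 46, 54, 64 from left to right. I left the yellow look-alikes alone and handed the job in at about 22.5 s.

- **Position:** the last top-camera fit put every moved saw within about 3 mm of its dowel, well inside the limits. The 22 and 64 mm saws moved less than 1 mm.
- **Seating:** at each release the tool was about 18 mm higher than when it picked the saw up, which matches the height of the board. The last pictures show all six saws upright.
- **Forces:** the readings I took after each move stayed below about 8 N, and the gripper was clear of everything at the end.
- **Disagreements:** for the saws on the bench, the two cameras agreed to about 2 mm where their fits were clean. Some side-camera fits were poor because objects overlapped in the picture: the 38, 46 and 22 mm saws and dowel 4. I relied on the top camera for those three saws, and on the even 70 mm spacing for dowel 4.

No check failed. The hand-in reports no verdict.

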